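# Restack the source cases and take the close-out reading over the store

### The arm

A 6-joint arm with a two-finger parallel gripper is mounted at the origin on a cart in front of the work surface, level with it; the furniture and walls round the work are solid. World frame = base frame: x ahead of the robot, y to its left, z up, the work surface at z = 0. Lengths are in m, angles in rad, forces in N, time in s.
With the tool pointing down it reaches from about 0.35 to 0.975 m from the base axis. Payload 4.9 kg.
Tool frame: the origin (TCP) lies at the very end of the fingers, on their centre line; the grasp point (between the pads) lies 19 mm behind it (ctrl.grasp_offset is the distance from the TCP to the grasp point, in m); z points along the fingers, y is the line along which they close (so a half turn about z gives the same grasp; the last joint's range is limited). The gripper opens to 85 mm and grips with 20 to 120 N. Pads are 22 mm wide; open, the fingers measure 114 mm over their backs; the gripper's body (76 mm by 85 mm) begins 54 mm behind the grasp point. The pads swing forward as they close: fully open they stand 13 mm farther back than shut.
Start: joints at [1.193, 0.053, 1.613, -0, 1.476, -0.119], TCP at [0.16, 0.604, 0.231] pointing down, gripper open.
Joint ranges: [-3.01, 3.01], [-1.01, 2.22], [0.06, 2.58], [-1.02, 4.17], [0.09, 2.62], [-3.14, 3.14]. Speed limits (rad/s): [2.57, 2.57, 3.14, 3.14, 3.14, 3.14].

### API

Orientations are given as a rotation vector (axis times angle).
In Python, from station import ctrl, optics gives the robot as it stands.
- The arm moves only by the shell command python3 -m handwheel 'ROWS' [OPENING] [FORCE]. ROWS is JSON, a list of rows, each an object of numbers: "tx", "ty", "tz": the shift along the tool's x, y, z in mm; "roll": the turn about the tool's z in rad. A call has 1 to 12 rows; each row shifts and turns the commanded pose from where the row before left it, along the tool's axes as they then stand; what a row does not reach is not made up. A row lasts 1/12 s, in which the tool goes at most 41.7 mm and 7.16 degrees, less where a joint would pass 70% of its speed; a pose out of reach is approached as far as the arm can. A call with a gripper value outside its range is refused whole. OPENING is the finger opening in mm, from 0 to 85.4, set as the call begins (- or left out, the last holds). The fingers move at their own pace and stop on an object; FORCE is the grip in N (left out, the last holds). Time passes only in rows, so rows that do not move let the fingers close. It gives the time, the measured TCP pose, the force, the opening and the grip force at its end, in the units of the state.
- ctrl.get_obs(): the state, without advancing time (a new reading comes with each control period).
- optics.get_image(name): name is "scene" or "side" or "wrist"; returns (picture, depth): 400x640x3 uint8, red, green, blue; 400x640 float32, m along the optical axis (not along the pixel's ray), 0 where there is no reading.
- optics.camera_params(name): a dict with "mtx" (3x3 intrinsics, pixels), "extrinsics" (4x4, takes a point from camera to world coordinates); the wrist camera has in their place "tool_from_camera" (4x4, takes a point from camera to tool coordinates, whose origin is the TCP and whose axes are the flange's). Camera axes: x right, y down, z forward; pixel columns grow to the right and rows downward; lengths in m; the calibration is good to about 2 mm. A picture is of the moment at which its call begins: read the wrist's pose just before it. camera_params takes no time and is no camera call.
- ctrl.finish_job(): hands the job in; it is judged then, once.
The state is a dict: "t": time; "q": joint angles; "dq": joint speeds; "effort": joint torques, N m; "tool_pos": TCP position; "tool_rot": TCP orientation; "contact_force": force on the tool from outside, world axes, zero at the start; "wrist_torque": the same for the moment, N m; "opening": finger opening in m; "grip_force": force on a finger pad.
Only numpy, scipy, OpenCV 4.12 (cv2) and the standard library are available. Lean on these libraries where they do the work, as an engineer would, in place of code of your own. Each camera call takes 0.05 s, during which the arm holds its last target. There are 200 camera calls.

### The job

Put the two closed source cases that stand on the bench back into the lead-brick store: the taller case squarely onto the case already there, nested over its raised lid, then the flatter case squarely onto the taller one, each set down and not dropped. Then lift the contamination monitor from its dock by its bridge handle, carry it over the brick wall and hold its window level, centred and square about 1 cm above the lid of the top case for the count; it must never touch the cases or the bricks. Finish while still holding it there, letting nothing else carry it, and leave the vial, dish, beaker and bottle where they are.

Things in the scene. Friction and masses are not known exactly. Their poses are not given: they have to be found in the camera images.
- store: Lead-brick store, fixed: a square open well of grey bricks on a steel tray 236 x 236 mm. Walls 25 mm thick, 170 x 170 mm clear inside, their top 112 mm above the bench. Origin: centre of the tray's underside, on the bench; x, y along the walls, z up. Inner floor 8 mm above the origin; the bottom case stands at its centre, x along the store's x.
- bottom_case: Flat metal case already in the store, loose: 86 x 56 mm, 28 mm high to its lid's shoulder; on the lid a plateau 72 x 42 x 4 mm. Hollow foot (recess 80 x 50 x 5 mm deep, 3 mm skirt): a case nests over a plateau with 4 mm play each side, its skirt standing on the shoulder. Origin: centre of underside (skirt's lower edge); x along its length, y across, z up.
- tall_case: Taller of the two metal cases on the bench, 0.3 to 0.6 kg: 86 x 56 mm, 44 mm high to its lid's shoulder; plateau and foot as the bottom case. Grip across the plain long sides. Nested, its origin is 28 mm above the bottom case's. Origin: centre of underside; x along its length, y across, z up.
- flat_case: Flatter of the two metal cases on the bench, 0.2 to 0.45 kg: as the tall case but 28 mm high to its lid's shoulder (32 mm over the plateau). Nested, its origin is 44 mm above the tall case's. Origin: centre of underside; x along its length, y across, z up.
- flat_case_top (a point): Centre of the upper face of the plateau on the flat case's lid, 32 mm above the case's origin. In the finished column it is 112 mm above the bench, level with the top of the brick walls. Axes as the flat case.
- dock: Black parking dock of the monitor, fixed on the bench: plate 128 x 96 mm, 8 mm thick, with a raised edge (10 mm wide, top 15 mm above the bench) round a pocket of 108 x 76 mm. Origin: centre of the underside; x along its length.
- monitor: Contamination monitor in the dock's pocket, loose, 0.24 to 0.4 kg: grey head 100 x 68 x 28 mm, window underneath; above it a bridge handle, a bar 100 mm long (x), 24 wide (y), 22 high, its top 89 mm above the origin; 39 mm clear under the bar, posts at both ends. Origin: centre of underside, its lowest plane, 8 mm above the bench when docked; x along head and bar, z up. Lift straight up.
- monitor_window (a point): Centre of the window's rim on the underside of the monitor (same point as its origin). Axes as the monitor.
- monitor_handle (a point): Middle of the monitor's handle bar, 78 mm above its underside. Axes as the monitor.
- vial: Bystander: small screw-cap vial, 25 mm wide, 48 mm high. Origin: centre of the underside. Leave alone.
- dish: Bystander: small round covered dish, 59 mm wide, 16 mm high. Origin: centre of the underside. Leave alone.
- beaker: Bystander: small beaker, 48 mm wide, 56 mm high. Origin: centre of the underside. Leave alone.
- bottle_b: Bystander: white reagent bottle, 48 mm wide, 115 mm high. Origin: centre of the underside. Leave alone.
Mind the look-alikes: they are no part of the job. What is shaped like the tall_case but brown is not meant.

How it is judged:
By the outcome, as a careful person would: the job done as asked, in the order asked, and still so for the second after the job is handed in, while the arm keeps its last pose, push and grip.
It also fails if it takes over 67 s, if anything falls off the work surface, if the arm or the gripper's body presses on something with over 40 N, if the wrist force passes 120 N, or if a joint passes its speed limit or range.

## Working session

There is one attempt and no reset: what is moved stays moved. The work goes in short steps, Python scripts to look and compute and a shell command to move; the robot and the scene stay as the last step left them, time stands still between calls to the robot, and variables do not carry over. Pictures are saved under pics/ and viewed, at most 10 in all, crops included, and the job is handed in when it is done.

```bash
ls; mkdir -p pics; python3 - <<'E'
from station import ctrl, optics
import cv2, numpy as np
np.set_printoptions(precision=4,suppress=True)
o=ctrl.get_obs(); print(o['t'],o['tool_pos'],o['tool_rot'],o['opening'],ctrl.grasp_offset)
for n in ['scene','side','wrist']:
    im,d=optics.get_image(n); np.savez(f'pics/{n}0.npz',im=im,d=d)
    cv2.imwrite(f'pics/{n}0.png',im[:,:,::-1])
    print(n,optics.camera_params(n))
E
```

```text
pics
0.0 [0.1597 0.6036 0.2301] [-0.4053 -3.1148  0.0031] 0.08527536433781523 0.0187
scene {'mtx': array([[516.3057,   0.    , 322.862 ],
       [  0.    , 516.3057, 203.1847],
       [  0.    ,   0.    ,   1.    ]]), 'extrinsics': array([[-0.5716, -0.3671,  0.7338, -0.5772],
       [-0.8204,  0.2667, -0.5057,  0.8291],
       [-0.0101, -0.8911, -0.4537,  0.7735],
       [ 0.    ,  0.    ,  0.    ,  1.    ]])}
side {'mtx': array([[382.7319,   0.    , 323.9199],
       [  0.    , 382.7319, 195.922 ],
       [  0.    ,   0.    ,   1.    ]]), 'extrinsics': array([[ 0.9759, -0.1616,  0.1466,  0.3618],
       [-0.2172, -0.6554,  0.7233, -0.7753],
       [-0.0208, -0.7378, -0.6748,  0.8639],
       [ 0.    ,  0.    ,  0.    ,  1.    ]])}
wrist {'mtx': array([[276.7479,   0.    , 322.0068],
       [  0.    , 276.7479, 201.7465],
       [  0.    ,   0.    ,   1.    ]]), 'tool_from_camera': array([[-0.0001, -0.9473, -0.3202,  0.0834],
       [ 1.    ,  0.0002, -0.0009, -0.0005],
       [ 0.001 , -0.3202,  0.9473, -0.1424],
       [ 0.    ,  0.    ,  0.    ,  1.    ]])}
```

View pics/scene0.png

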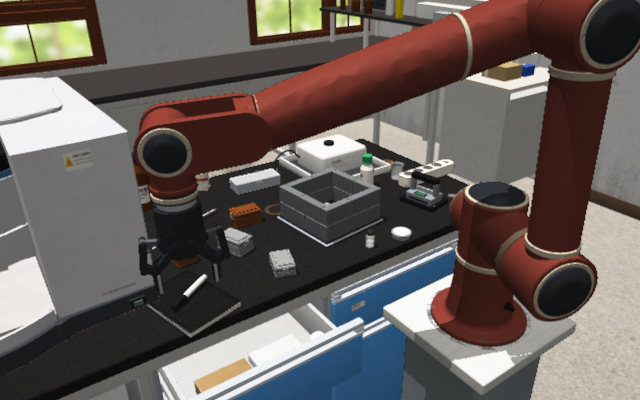

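View pics/side0.png

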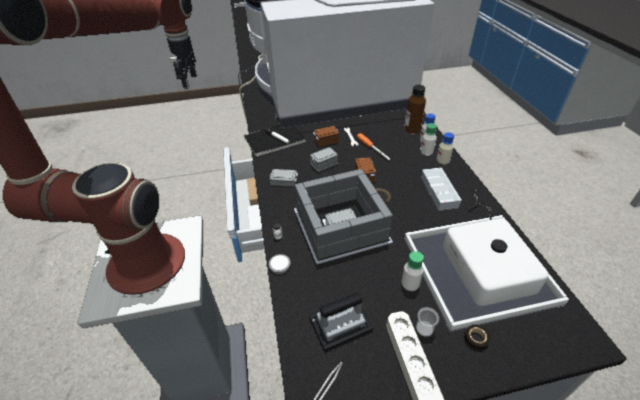

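Side view: the grey cases are at about (324,158) and (284,177), the store at (343,214), the docked monitor at (341,318), the vial at (277,232), the dish at (279,264) and the bottle at (412,270). The brown look-alikes are at (326,136) and (365,166). Next I'll project to plan coordinates.

```bash
cat > h.py <<'E'
import numpy as np, cv2
from station import ctrl, optics
from scipy.spatial.transform import Rotation as R
np.set_printoptions(precision=4,suppress=True)
def T(n,o=None):
    p=optics.camera_params(n)
    if n!='wrist': return p['mtx'],p['extrinsics']
    M=np.eye(4); M[:3,:3]=R.from_rotvec(o['tool_rot']).as_matrix(); M[:3,3]=o['tool_pos']
    return p['mtx'],M@p['tool_from_camera']
def cloud(n,im,d,o=None):
    K,E=T(n,o); v,u=np.mgrid[:400,:640]
    c=np.stack([(u-K[0,2])/K[0,0]*d,(v-K[1,2])/K[1,1]*d,d],-1)
    return c@E[:3,:3].T+E[:3,3]
def snap(n,name):
    o=ctrl.get_obs(); im,d=optics.get_image(n); np.savez(f'pics/{name}.npz',im=im,d=d)
    return o,im,d,cloud(n,im,d,o)
def plan(P,im,d,x0,x1,y0,y1,s=1000,zr=(0,.16)):
    # plan picture: columns = -y, rows = -x
    h=int((x1-x0)*s);w=int((y1-y0)*s)
    m=(d>0)&(P[...,2]>zr[0])&(P[...,2]<zr[1])&(P[...,0]>x0)&(P[...,0]<x1)&(P[...,1]>y0)&(P[...,1]<y1)
    p=P[m];c=im[m];i=np.argsort(p[:,2]);p=p[i];c=c[i]
    A=np.zeros((h,w,3),np.uint8)
    r=((x1-p[:,0])*s).astype(int).clip(0,h-1);q=((y1-p[:,1])*s).astype(int).clip(0,w-1)
    A[r,q]=c[:,::-1]; return A
def rect(p2):
    r=cv2.minAreaRect((p2*1000).astype(np.float32)); return r
E
python3 - <<'E'
from h import *
Cs={}
for n in ['scene','side']:
    z=np.load(f'pics/{n}0.npz');Cs[n]=(z['im'],z['d'],cloud(n,z['im'],z['d']))
im,d,P=Cs['side']
for nm,(u,v) in dict(benchA=(270,300),benchB=(300,260),c1=(324,156),c2=(284,175),store=(343,214),wall=(320,185),bar=(341,307),dock=(341,330),vial=(277,228),dish=(279,264),bottle=(414,258),bcase=(341,217)).items(): print(nm,P[v,u])
A=plan(P,im,d,.3,1.0,-.5,.6,s=700,zr=(-.02,.2))
cv2.imwrite('pics/plan.png',A)
im,d,P=Cs['scene']
for nm,(u,v) in dict(c1=(236,237),c2=(282,256),bench=(250,280),bar=(427,178)).items(): print(nm,P[v,u])
E
```

```text
benchA [ 0.2952  0.3272 -0.8069]
benchB [ 0.4254 -0.0951 -0.0005]
c1 [0.5859 0.3082 0.0457]
c2 [0.4323 0.2506 0.0342]
store [0.5795 0.0152 0.0396]
wall [0.5263 0.0911 0.1031]
bar [ 0.4858 -0.3225  0.0942]
dock [ 0.4808 -0.3441  0.0318]
vial [ 0.3768 -0.001   0.0461]
dish [ 0.3654 -0.1095  0.0177]
bottle [ 0.6896 -0.2455  0.1156]
bcase [0.5703 0.0039 0.0401]
c1 [0.5701 0.3306 0.047 ]
c2 [0.4314 0.2667 0.0334]
bench [ 0.4291  0.3653 -0.0011]
bar [ 0.4723 -0.2992  0.0936]
```

View pics/plan.png

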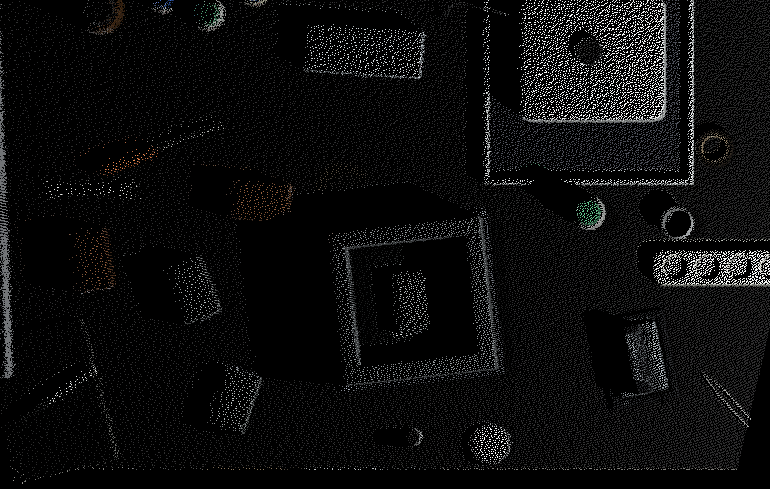

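The plan view confirms the layout: tall case near world (0.58,0.32), flat case near (0.43,0.26), store near (0.57,0.0), monitor near (0.49,-0.32). I'll fit the rectangles now.

```bash
cat > fit.py <<'E'
from h import *
def robust(p,wh):
    # angle and centre of rectangle from robust extents (percentiles)
    p=p*1000; (c,s,a)=cv2.minAreaRect(p.astype(np.float32)); best=None
    for t in np.radians(np.arange(a-12,a+12,.25)):
        q=p@np.array([[np.cos(t),-np.sin(t)],[np.sin(t),np.cos(t)]])
        lo,hi=np.percentile(q,1,axis=0),np.percentile(q,99,axis=0)
        A=np.prod(hi-lo)
        if best is None or A<best[0]: best=(A,t,lo,hi)
    _,t,lo,hi=best; M=np.array([[np.cos(t),-np.sin(t)],[np.sin(t),np.cos(t)]])
    c=M@((lo+hi)/2); w=hi-lo; ang=np.degrees(t)
    if w[1]>w[0]: w=w[::-1]; ang+=90
    return c,w,(ang+90)%180-90,len(p)
def pick(P,d,c,r,z0,z1):
    m=(d>0)&(P[...,2]>z0)&(P[...,2]<z1)&(np.hypot(P[...,0]-c[0],P[...,1]-c[1])<r)
    return P[m]
ITEMS=dict(tall=((.575,.32),.07,.036,.06),flat=((.43,.262),.07,.022,.045),store=((.57,.0),.19,.104,.125),bottom=((.565,.0),.06,.025,.05),bar=((.485,-.32),.09,.087,.11),head=((.485,-.32),.09,.022,.048),dockrim=((.485,-.32),.1,.01,.02))
if __name__=='__main__':
    for n in ['side','scene']:
        z=np.load(f'pics/{n}0.npz');P=cloud(n,z['im'],z['d'])
        for k,(c,r,a,b) in ITEMS.items():
            p=pick(P,z['d'],c,r,a,b)
            if len(p)>30: print(n,k,*robust(p[:,:2],0),np.percentile(p[:,2],[50,95])*1000)
E
python3 fit.py
```

```text
side tall [584.8236 322.9046] [86.4805 56.0846] 19.410818099975586 254 [46.1798 50.1911]
side flat [428.3422 265.3268] [84.3248 58.3633] -20.403839111328125 281 [30.35   34.5182]
side store [569.3895   8.9332] [219.0259 217.7003] -83.63842535018921 1847 [111.5182 114.1554]
side bottom [567.2816  13.1963] [85.5674 46.6795] 4.553133964538574 311 [39.4204 42.3672]
side bar [ 486.5438 -313.0384] [95.9424 22.3446] 11.04632568359375 448 [96.4029 99.0194]
side head [ 486.534  -316.5625] [98.2309 61.0573] 9.117769241333008 838 [36.1315 39.3212]
side dockrim [ 486.4634 -312.7356] [126.8767  95.1088] 10.629243850708008 582 [15.0739 18.202 ]
scene tall [584.9057 328.012 ] [81.3725 55.4875] 21.389768600463867 313 [44.939  48.9712]
scene flat [428.9747 270.7493] [83.6054 54.2418] -17.126731872558594 402 [29.1321 32.8227]
scene store [571.1028  14.7231] [219.9381 219.1726] 6.235620498657227 1173 [109.6643 112.4772]
scene bar [ 487.656  -307.1411] [97.2157 27.0471] 12.54115104675293 137 [93.4176 97.3459]
scene head [ 486.9916 -305.8618] [98.2982 69.3116] 12.331324577331543 381 [33.8123 42.9275]
scene dockrim [ 488.3969 -303.0092] [129.108   93.5665] 13.021454811096191 224 [13.8494 18.9067]
```

```bash
cat > go.py <<'E'
# usage: go.py x y z phi_deg (mm): prints shift in current tool axes and roll to get there
import sys; from h import *
def go(x,y,z,phi,o=None):
    o=o or ctrl.get_obs(); M=R.from_rotvec(o['tool_rot']).as_matrix()
    d=M.T@(np.array([x,y,z])-o['tool_pos']*1000); cur=np.degrees(np.arctan2(M[1,0],M[0,0]))
    dr=(phi-cur+180)%360-180
    Rz=R.from_euler('z',-dr,degrees=True).as_matrix()
    print('now',o['tool_pos']*1000,'phi',cur,'tilt',M[2,:2],'| shift first',d.round(1),'roll',round(-np.radians(dr),3),'| shift after roll',(Rz.T@d).round(1),'q6',o['q'][5])
if __name__=='__main__': go(*map(float,sys.argv[1:5]))
E
python3 go.py 585 325 150 200
```

```text
now [159.7998 603.7339 230.3316] phi 165.1714488526799 tilt [ 0.0002 -0.0016] | shift first [-482.4 -160.5   80.5] roll -0.608 | shift after roll [-304.3 -407.3   80.5] q6 -0.11903143951851795
```

```bash
python3 -m handwheel '[{"tx":-20,"ty":-6},{"tx":-34,"ty":-11.5},{"tx":-35,"ty":-11.5},{"tx":-35,"ty":-11.5},{"tx":-35,"ty":-12},{"tx":-35,"ty":-12},{"tx":-35,"ty":-12},{"tx":-35,"ty":-12},{"tx":-35,"ty":-12},{"tx":-35,"ty":-12},{"tx":-35,"ty":-12},{"tx":-35,"ty":-12}]' 85
python3 -m handwheel '[{"tx":-35,"ty":-12,"tz":10},{"tx":-35,"ty":-12,"tz":10},{"tx":-8,"ty":0,"tz":20},{"tz":20,"roll":-0.11},{"tz":10,"roll":-0.12},{"tz":10,"roll":-0.12},{"roll":-0.12},{"roll":-0.12},{},{}]'
cat > look.py <<'E'
from fit import *; import sys
# look.py name keys...: wrist fit near given centre
def look(name,items):
    o,im,d,P=snap('wrist',name)
    for k,(c,r,a,b) in items.items():
        p=pick(P,d,c,r,a,b)
        if len(p)>30: print(k,*robust(p[:,:2],0),np.percentile(p[:,2],[50,95])*1000)
    cv2.imwrite(f'pics/{name}.png',im[:,:,::-1])
if __name__=='__main__': look(sys.argv[1],{k:ITEMS[k] for k in sys.argv[2:]})
E
python3 look.py w1 tall store; python3 go.py 585 325 150 200
```

```text
now [159.7885 603.838  230.5104] phi 165.17203043416924 tilt [ 0.0002 -0.0013] | shift first [-482.4 -160.6   80.6] roll -0.608 | shift after roll [-304.3 -407.4   80.6] q6 -0.11897127311180883$[0]: bad value
$[0]: bad value
```

```bash
python3 -m handwheel '[{"tx":-20,"ty":-6,"tz":0,"roll":0}]' 85; python3 -m handwheel '[{"tx":-15.0,"ty":-5.0,"tz":0.0,"roll":0.0}]' 85; python3 -m handwheel --help | head -30
```

```text
t: 0.28
tool_pos: [0.1757, 0.594, 0.2308]
tool_rot: [-0.4, -3.114, 0.0]
contact_force: [0.8, -0.1, -0.3]
opening: 0.0848
grip_force: 0.0
t: 0.37
tool_pos: [0.1911, 0.5842, 0.2309]
tool_rot: [0.403, 3.115, -0.001]
contact_force: [0.7, -0.5, -0.3]
opening: 0.0849
grip_force: 0.0invalid input: not JSON, or not a number
```

```bash
python3 -m handwheel '[{"tx":-36,"ty":-12,"tz":0,"roll":0},{"tx":-36,"ty":-12,"tz":0,"roll":0},{"tx":-36,"ty":-12,"tz":0,"roll":0},{"tx":-36,"ty":-12,"tz":0,"roll":0},{"tx":-36,"ty":-12,"tz":0,"roll":0},{"tx":-36,"ty":-12,"tz":0,"roll":0},{"tx":-36,"ty":-12,"tz":0,"roll":0},{"tx":-36,"ty":-12,"tz":0,"roll":0},{"tx":-36,"ty":-12,"tz":0,"roll":0},{"tx":-36,"ty":-12,"tz":0,"roll":0},{"tx":-36,"ty":-12,"tz":0,"roll":0},{"tx":-36,"ty":-12,"tz":10,"roll":0}]'
python3 -m handwheel '[{"tx":-15,"ty":-5,"tz":15,"roll":-0.1},{"tx":0,"ty":0,"tz":20,"roll":-0.12},{"tx":0,"ty":0,"tz":20,"roll":-0.12},{"tx":0,"ty":0,"tz":15,"roll":-0.12},{"tx":0,"ty":0,"tz":0,"roll":-0.12},{"tx":0,"ty":0,"tz":0,"roll":0},{"tx":0,"ty":0,"tz":0,"roll":0}]'
python3 look.py w1 tall store; python3 go.py 585 325 150 200
```

```text
t: 1.37
tool_pos: [0.5742, 0.334, 0.2236]
tool_rot: [0.405, 3.112, 0.004]
contact_force: [0.4, 0.1, 0.4]
opening: 0.0853
grip_force: 0.0
t: 1.95
tool_pos: [0.585, 0.3261, 0.1512]
tool_rot: [0.498, -3.102, 0.0]
contact_force: [-0.1, 0.2, -0.5]
opening: 0.0851
grip_force: 0.0
tall [586.6208 324.8755] [84.828  54.4151] 21.08039093017578 4995 [46.7136 48.4976]
store [587.6314 115.151 ] [159.4252  24.7285] 2.6339529752731323 8215 [110.9811 112.4703]
now [585.2865 326.3094 151.8722] phi -161.75599810026503 tilt [-0.001   0.0001] | shift first [ 0.7 -1.2  1.9] roll -0.031 | shift after roll [ 0.7 -1.1  1.9] q6 -1.4915641602312737
```

```bash
python3 go.py 586.6 324.9 8 201; python3 -m handwheel '[{"tx":-0.9,"ty":1.8,"tz":0,"roll":-0.048},{"tx":0,"ty":0,"tz":25,"roll":0},{"tx":0,"ty":0,"tz":30,"roll":0},{"tx":0,"ty":0,"tz":30,"roll":0},{"tx":0,"ty":0,"tz":25,"roll":0},{"tx":0,"ty":0,"tz":20,"roll":0},{"tx":0,"ty":0,"tz":13,"roll":0},{"tx":0,"ty":0,"tz":0,"roll":0},{"tx":0,"ty":0,"tz":0,"roll":0}]'; python3 go.py 586.6 324.9 8 201
```

```text
now [585.2865 326.3094 151.8722] phi -161.75599810026503 tilt [-0.001   0.0001] | shift first [ -0.7  -1.8 143.9] roll -0.048 | shift after roll [ -0.6  -1.8 143.9] q6 -1.4915641602312737
t: 2.75
tool_pos: [0.5855, 0.3283, 0.0087]
tool_rot: [-0.575, 3.088, 0.0]
contact_force: [-0.2, 0.6, 0.5]
opening: 0.0852
grip_force: 0.0
now [585.4828 328.3039   8.6987] phi -158.89168660512135 tilt [-0.0002 -0.    ] | shift first [ 0.2 -3.6  0.7] roll 0.002 | shift after roll [ 0.2 -3.6  0.7] q6 -1.5389128490499864
```

```bash
python3 -m handwheel '[{"tx":0,"ty":-3.6,"tz":0,"roll":0},{"tx":0,"ty":0,"tz":0,"roll":0}]'; python3 -m handwheel '[{"tx":0,"ty":0,"tz":0,"roll":0},{"tx":0,"ty":0,"tz":0,"roll":0},{"tx":0,"ty":0,"tz":0,"roll":0},{"tx":0,"ty":0,"tz":0,"roll":0},{"tx":0,"ty":0,"tz":0,"roll":0},{"tx":0,"ty":0,"tz":0,"roll":0},{"tx":0,"ty":0,"tz":0,"roll":0},{"tx":0,"ty":0,"tz":0,"roll":0},{"tx":0,"ty":0,"tz":0,"roll":0},{"tx":0,"ty":0,"tz":0,"roll":0}]' 40 60; python3 go.py 586.6 324.9 220 201
```

```text
t: 2.92
tool_pos: [0.5884, 0.3251, 0.0109]
tool_rot: [-0.575, 3.084, 0.001]
contact_force: [0.1, 0.8, 0.4]
opening: 0.0853
grip_force: 0.0
t: 3.75
tool_pos: [0.5875, 0.3251, 0.0097]
tool_rot: [-0.576, 3.086, 0.0]
contact_force: [-0.6, -0.9, 5.8]
opening: 0.0553
grip_force: 65.5
now [587.4784 325.0736   9.7362] phi -158.84641471154967 tilt [-0.002  -0.0002] | shift first [   0.5    0.1 -210.3] roll 0.003 | shift after roll [   0.5    0.1 -210.3] q6 -1.5451155381942272
```

```bash
python3 -m handwheel '[{"tx":0,"ty":0,"tz":-10,"roll":0},{"tx":0,"ty":0,"tz":-20,"roll":0},{"tx":0,"ty":0,"tz":-30,"roll":0},{"tx":0,"ty":0,"tz":-35,"roll":0},{"tx":0,"ty":0,"tz":-35,"roll":0},{"tx":0,"ty":0,"tz":-35,"roll":0},{"tx":0,"ty":0,"tz":-35,"roll":0.06},{"tx":0,"ty":0,"tz":-20,"roll":0.1},{"tx":0,"ty":0,"tz":-5,"roll":0.1},{"tx":0,"ty":0,"tz":0,"roll":0},{"tx":0,"ty":0,"tz":0,"roll":0}]'; python3 go.py 570 80 235 186.3
```

```text
t: 4.67
tool_pos: [0.5857, 0.3246, 0.2322]
tool_rot: [0.176, -3.135, 0.001]
contact_force: [-0.0, 0.5, -4.9]
opening: 0.0557
grip_force: 64.7
now [585.7474 324.5911 232.2271] phi -173.5908326164577 tilt [ 0.0019 -0.0004] | shift first [  43.  -241.3   -2.6] roll 0.002 | shift after roll [  42.5 -241.4   -2.6] q6 -1.2877373162282633
```

```bash
python3 -m handwheel '[{"tx":2,"ty":-15,"tz":0,"roll":0},{"tx":5,"ty":-30,"tz":0,"roll":0},{"tx":5,"ty":-32,"tz":0,"roll":0},{"tx":5,"ty":-32,"tz":0,"roll":0},{"tx":5,"ty":-32,"tz":0,"roll":0},{"tx":5,"ty":-32,"tz":0,"roll":0},{"tx":5,"ty":-32,"tz":0,"roll":0},{"tx":5,"ty":-32,"tz":0,"roll":0},{"tx":5,"ty":-32,"tz":0,"roll":0},{"tx":5,"ty":-25,"tz":0,"roll":0},{"tx":3.5,"ty":-15,"tz":0,"roll":0}]'; python3 -m handwheel '[{"tx":0,"ty":0,"tz":0,"roll":0},{"tx":0,"ty":0,"tz":0,"roll":0},{"tx":0,"ty":0,"tz":0,"roll":0}]'; python3 go.py 570 12 235 186.3; python3 look.py w2 store bottom
```

```text
t: 5.58
tool_pos: [0.5681, 0.009, 0.2307]
tool_rot: [0.17, -3.132, 0.001]
contact_force: [0.2, -0.0, -3.8]
opening: 0.0554
grip_force: 64.8
t: 5.83
tool_pos: [0.5692, 0.0124, 0.2318]
tool_rot: [0.173, -3.134, -0.001]
contact_force: [-0.2, 1.4, -3.8]
opening: 0.0554
grip_force: 64.8
now [569.2004  12.3807 231.837 ] phi -173.69873731204567 tilt [0.0024 0.0009] | shift first [-0.7 -0.5 -3.2] roll 0.0 | shift after roll [-0.7 -0.5 -3.2] q6 -1.789955442964526
store [562.3969   9.435 ] [216.2764 198.9623] -83.56147193908691 15774 [111.3194 112.5801]
bottom [551.7735   8.064 ] [54.0984 49.9468] -82.7523045539856 1810 [38.4769 40.6057]
```

View pics/w2.png

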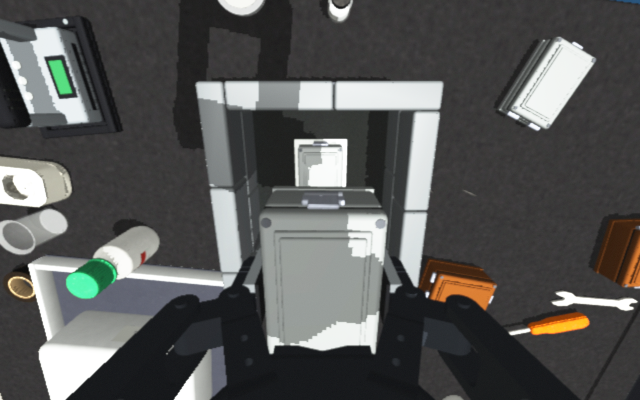

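The wrist view shows the bottom case's near end at (320,165) inside the well, and the held case in front, spanning columns 262–385. I'll compare their edges in the tool frame.

```bash
cat > rel.py <<'E'
import sys; from fit import *
# extents of things in the tool frame (mm; X towards camera), levelled by z
def rel(name,zs,hold=None,fresh=True):
    o,im,d,P=snap('wrist',name)
    M=R.from_rotvec(o['tool_rot']).as_matrix(); q=(P-o['tool_pos'])@M*1000
    z=P[...,2]*1000
    for k,(a,b,xr,yr) in zs.items():
        m=(d>0)&(z>a)&(z<b)&(q[...,0]>xr[0])&(q[...,0]<xr[1])&(abs(q[...,1])<yr)
        p=q[m]
        if len(p)<40: print(k,'few',len(p)); continue
        print(k,len(p),'X',np.percentile(p[:,0],[.5,99.5]),'Y',np.percentile(p[:,1],[.5,99.5]),'midY',np.percentile(p[:,1],[.5,99.5]).mean(),'z',np.median(z[m]))
        for nm,sel,ax in (('endX',p[:,0]>np.percentile(p[:,0],99.5)-6,1),):
            # slope of the near end: max X per Y-bin
            yb=np.round(p[:,1]/4); e=[(y*4,p[yb==y,0].max()) for y in np.unique(yb) if (yb==y).sum()>5]
            e=np.array(e); e=e[(e[:,0]>e[0,0]+6)&(e[:,0]<e[-1,0]-6)]
            if len(e)>3: f=np.polyfit(e[:,0],e[:,1],1); r=abs(e[:,1]-np.polyval(f,e[:,0]));f=np.polyfit(*e[r<=np.median(r)*2.5+.1].T,1); print('   near end at Y0:',f[1],'slope deg',np.degrees(np.arctan(f[0])))
    return o,im,d,P,q
if __name__=='__main__':
    zh=float(sys.argv[2])
    rel(sys.argv[1],dict(wall=(106,118,(-30,140),130),bottom_sh=(33,45,(-20,60),45),held=(zh+36,zh+53,(5,60),36)))
E
python3 rel.py w3 223
```

```text
wall 13265 X [-28.5313 107.1408] Y [-111.2386  105.8724] midY -2.683096517072201 z 111.32113959721634
   near end at Y0: 107.18766720479609 slope deg -0.01145280320328688
bottom_sh 1772 X [-8.3344 40.1504] Y [-29.8634  24.7297] midY -2.566851089963267 z 38.59381616910609
   near end at Y0: 40.124795851302345 slope deg 0.10949129055885155
held 11430 X [ 5.2308 44.973 ] Y [-33.1438  32.9448] midY -0.09948894640363903 z 268.6991228237696
   near end at Y0: 43.0193403583978 slope deg -0.582215192138964
```

```bash
python3 -m handwheel '[{"tx":-2.9,"ty":-2.6,"tz":0,"roll":0},{"tx":0,"ty":0,"tz":15,"roll":0},{"tx":0,"ty":0,"tz":30,"roll":0},{"tx":0,"ty":0,"tz":30,"roll":0},{"tx":0,"ty":0,"tz":25,"roll":0},{"tx":0,"ty":0,"tz":20,"roll":0},{"tx":0,"ty":0,"tz":0,"roll":0},{"tx":0,"ty":0,"tz":0,"roll":0},{"tx":0,"ty":0,"tz":0,"roll":0}]'; python3 go.py 570 12 56 186.3;python3 rel.py w4 104
```

```text
t: 6.68
tool_pos: [0.5744, 0.01, 0.115]
tool_rot: [-0.172, 3.134, -0.001]
contact_force: [0.4, -0.7, -2.6]
opening: 0.0553
grip_force: 64.7
now [574.4174  10.048  115.0054] phi -173.70147701753328 tilt [-0.0025 -0.0006] | shift first [ 4.3  2.5 59. ] roll -0.0 | shift after roll [ 4.3  2.5 59. ] q6 -1.7927339809918816
wall 44044 X [-27.256  111.8342] Y [-107.8714  108.797 ] midY 0.46281743129016917 z 111.34866562384312
   near end at Y0: 112.04350892153164 slope deg -0.007885209644837018
bottom_sh 1855 X [23.3008 46.9387] Y [-26.5403  28.1222] midY 0.7909321371166556 z 37.102531075817126
   near end at Y0: 46.564606362499795 slope deg 0.19768191225554715
held 11451 X [ 5.2169 45.0343] Y [-33.1073  32.7796] midY -0.163848824416867 z 151.33737717962208
   near end at Y0: 43.01199122633308 slope deg -0.3729328505769735
```

```bash
python3 -m handwheel '[{"tx":2.0,"ty":0.5,"tz":5,"roll":0},{"tx":0,"ty":0,"tz":15,"roll":0},{"tx":0,"ty":0,"tz":20,"roll":0},{"tx":0,"ty":0,"tz":15,"roll":0},{"tx":0,"ty":0,"tz":0,"roll":0},{"tx":0,"ty":0,"tz":0,"roll":0},{"tx":0,"ty":0,"tz":0,"roll":0}]'; python3 go.py 572.4 10.1 46 186.3;python3 rel.py w5 49
```

```text
t: 7.32
tool_pos: [0.5723, 0.01, 0.06]
tool_rot: [-0.171, 3.134, -0.001]
contact_force: [-0.4, 0.5, -2.5]
opening: 0.0553
grip_force: 64.7
now [572.3105   9.9887  60.0257] phi -173.74023718206263 tilt [-0.0027 -0.0006] | shift first [-0.1  0.1 14. ] roll -0.001 | shift after roll [-0.1  0.1 14. ] q6 -1.792581566981974
wall 99231 X [-21.7149 109.2719] Y [-107.0451  107.508 ] midY 0.23148660066285487 z 111.3765737115037
   near end at Y0: 109.81517652734406 slope deg 0.13475335645096043
bottom_sh 801 X [37.6136 45.9517] Y [-26.6545  27.8866] midY 0.6160791296913981 z 35.27776729019086
   near end at Y0: 44.11908436476266 slope deg 0.17798088242554558
held 11450 X [ 5.254  45.0303] Y [-33.1253  32.8829] midY -0.12118038234493156 z 96.35899974746486
   near end at Y0: 43.004117683790824 slope deg -0.4054954305779038
```

```bash
python3 -m handwheel '[{"tx":0.5,"ty":0.3,"tz":4,"roll":0},{"tx":0,"ty":0,"tz":3,"roll":0},{"tx":0,"ty":0,"tz":2,"roll":0},{"tx":0,"ty":0,"tz":1,"roll":0},{"tx":0,"ty":0,"tz":1,"roll":0},{"tx":0,"ty":0,"tz":1,"roll":0},{"tx":0,"ty":0,"tz":0,"roll":0},{"tx":0,"ty":0,"tz":0,"roll":0}]'; python3 go.py 572.4 10.1 46 186.3
```

```text
t: 8.03
tool_pos: [0.5706, 0.0104, 0.0463]
tool_rot: [0.172, -3.137, 0.0]
contact_force: [0.4, -0.1, -4.3]
opening: 0.0552
grip_force: 64.7
now [570.5782  10.3784  46.2608] phi -173.73993099719635 tilt [0.0001 0.    ] | shift first [-1.8 -0.5  0.3] roll -0.001 | shift after roll [-1.8 -0.5  0.3] q6 -1.7922370456569183
```

```bash
python3 -m handwheel '[{"tx":-1.2,"ty":-0.3,"tz":0.5,"roll":0},{"tx":0,"ty":0,"tz":0.5,"roll":0},{"tx":0,"ty":0,"tz":0,"roll":0},{"tx":0,"ty":0,"tz":0,"roll":0}]'|head -4; python3 -m handwheel '[{"tx":0,"ty":0,"tz":0.5,"roll":0},{"tx":0,"ty":0,"tz":0,"roll":0},{"tx":0,"ty":0,"tz":0,"roll":0}]'|head -4;  python3 rel.py w6 36
```

```text
t: 8.37
tool_pos: [0.5722, 0.0102, 0.0457]
tool_rot: [-0.171, 3.136, -0.0]
contact_force: [0.3, 0.5, -0.3]
t: 8.62
tool_pos: [0.5722, 0.0102, 0.0457]
tool_rot: [-0.171, 3.136, -0.0]
contact_force: [-3.5, -0.5, 4.7]
wall 104215 X [-17.9182 107.5631] Y [-105.9036  105.911 ] midY 0.0036974024337652622 z 111.38351849355115
   near end at Y0: 105.92325112117267 slope deg -0.5144758800715683
bottom_sh 775 X [40.4196 46.1643] Y [-27.3529  27.7296] midY 0.1883624141691591 z 37.28093780185374
   near end at Y0: 44.349556193053196 slope deg 0.9232415700719997
held 11439 X [ 5.2407 44.9975] Y [-33.1203  32.9346] midY -0.09281510051668107 z 82.18103113645626
   near end at Y0: 43.06249327820976 slope deg -0.5367983489807667
```

```bash
python3 -m handwheel '[{"tx":0,"ty":0,"tz":0,"roll":0},{"tx":0,"ty":0,"tz":0,"roll":0},{"tx":0,"ty":0,"tz":0,"roll":0},{"tx":0,"ty":0,"tz":0,"roll":0},{"tx":0,"ty":0,"tz":0,"roll":0},{"tx":0,"ty":0,"tz":0,"roll":0}]' 85; python3 -m handwheel '[{"tx":0,"ty":0,"tz":-5,"roll":0},{"tx":0,"ty":0,"tz":-15,"roll":0},{"tx":0,"ty":0,"tz":-30,"roll":0},{"tx":0,"ty":0,"tz":-35,"roll":0},{"tx":0,"ty":0,"tz":-35,"roll":0},{"tx":0,"ty":0,"tz":-35,"roll":0},{"tx":0,"ty":0,"tz":-30,"roll":0},{"tx":0,"ty":0,"tz":-10,"roll":0},{"tx":0,"ty":0,"tz":0,"roll":0},{"tx":0,"ty":0,"tz":0,"roll":0}]'; python3 - <<'E'
from look import *
look('w7',dict(store=((.572,.01),.19,.104,.125),tall=((.572,.01),.06,.074,.095)))
E
python3 go.py 428.7 268 180 -19;python3 go.py 428.7 268 180 161
```

```text
t: 9.17
tool_pos: [0.5718, 0.0102, 0.0447]
tool_rot: [-0.171, 3.137, 0.0]
contact_force: [0.3, -0.2, 0.3]
opening: 0.085
grip_force: 0.0
t: 10.0
tool_pos: [0.5717, 0.0102, 0.2395]
tool_rot: [-0.171, 3.137, -0.0]
contact_force: [0.2, -1.0, 0.1]
opening: 0.0851
grip_force: 0.0
store [570.4537  10.4587] [215.7739 215.5443] -83.2690920829773 17774 [111.2516 112.5   ]
tall [572.269   10.2217] [83.9232 54.3098] 5.745998382568359 3581 [82.641  84.4404]
now [570.9194  10.3125 237.7917] phi -173.74358489667384 tilt [0.0028 0.0007] | shift first [113.1 271.6  58.3] roll -2.701 | shift after roll [-218.2 -197.4   58.3] q6 -1.792259360941279
now [570.9194  10.3125 237.7917] phi -173.74358489667384 tilt [0.0028 0.0007] | shift first [113.1 271.6  58.3] roll 0.441 | shift after roll [218.2 197.4  58.3] q6 -1.792259360941279
```

```bash
python3 -m handwheel '[{"tx":8,"ty":18,"tz":0,"roll":0},{"tx":13,"ty":31,"tz":0,"roll":0},{"tx":13,"ty":32,"tz":0,"roll":0},{"tx":13,"ty":32,"tz":0,"roll":0},{"tx":13,"ty":32,"tz":0,"roll":0},{"tx":13,"ty":32,"tz":0,"roll":0},{"tx":13,"ty":32,"tz":0,"roll":0},{"tx":13,"ty":32,"tz":10,"roll":0},{"tx":14,"ty":30.6,"tz":15,"roll":0}]'|head -2; python3 -m handwheel '[{"tx":0,"ty":0,"tz":20,"roll":0.11},{"tx":0,"ty":0,"tz":20,"roll":0.11},{"tx":0,"ty":0,"tz":20,"roll":0.11},{"tx":0,"ty":0,"tz":0,"roll":0.11},{"tx":0,"ty":0,"tz":0,"roll":0},{"tx":0,"ty":0,"tz":0,"roll":0}]'; python3 - <<'E'
from look import *
look('w8',dict(flat=((.43,.267),.07,.018,.045)))
E
python3 go.py 428.7 268 100 161
```

```text
t: 10.8
tool_pos: [0.4286, 0.2691, 0.2132]
t: 11.3
tool_pos: [0.4287, 0.2673, 0.1524]
tool_rot: [-0.512, -3.096, 0.004]
contact_force: [-0.5, -0.2, 0.6]
opening: 0.0852
grip_force: 0.0
flat [428.6312 267.0525] [85.0218 54.4075] -17.775672912597656 4482 [30.6589 32.4817]
now [429.3525 267.5749 153.5793] phi 161.19117365714646 tilt [ 0.0015 -0.0014] | shift first [ 0.7  0.3 53.6] roll 0.003 | shift after roll [ 0.7  0.3 53.6] q6 -0.8324067467723465
```

```bash
python3 -m handwheel '[{"tx":0.5,"ty":0.2,"tz":10,"roll":-0.018},{"tx":0,"ty":0,"tz":30,"roll":0},{"tx":0,"ty":0,"tz":35,"roll":0},{"tx":0,"ty":0,"tz":35,"roll":0},{"tx":0,"ty":0,"tz":25,"roll":0},{"tx":0,"ty":0,"tz":11,"roll":0},{"tx":0,"ty":0,"tz":0,"roll":0},{"tx":0,"ty":0,"tz":0,"roll":0}]'|tail -4;python3 go.py 428.7 267.1 3.5 162.2
```

```text
tool_rot: [0.488, 3.103, 0.0]
contact_force: [1.3, 0.2, 1.1]
opening: 0.0851
grip_force: 0.0
now [429.8783 268.3371   9.1796] phi 162.11841811896284 tilt [-0.0002  0.0002] | shift first [ 0.7 -1.5  5.7] roll -0.001 | shift after roll [ 0.7 -1.5  5.7] q6 -0.8476353415581074
```

```bash
python3 -m handwheel '[{"tx":0.7,"ty":-1.5,"tz":5.5,"roll":0},{"tx":0,"ty":0,"tz":0,"roll":0},{"tx":0,"ty":0,"tz":0,"roll":0}]'|head -4;python3 -m handwheel '[{"tx":0,"ty":0,"tz":0,"roll":0},{"tx":0,"ty":0,"tz":0,"roll":0},{"tx":0,"ty":0,"tz":0,"roll":0},{"tx":0,"ty":0,"tz":0,"roll":0},{"tx":0,"ty":0,"tz":0,"roll":0},{"tx":0,"ty":0,"tz":0,"roll":0},{"tx":0,"ty":0,"tz":0,"roll":0},{"tx":0,"ty":0,"tz":0,"roll":0},{"tx":0,"ty":0,"tz":0,"roll":0},{"tx":0,"ty":0,"tz":0,"roll":0}]' 40 50;python3 go.py 428.7 267.1 3.5 162.2
```

```text
t: 12.27
tool_pos: [0.4293, 0.2674, 0.0047]
tool_rot: [0.489, 3.101, 0.002]
contact_force: [-0.1, 0.3, -0.3]
t: 13.1
tool_pos: [0.4292, 0.2675, 0.0043]
tool_rot: [0.489, 3.102, 0.002]
contact_force: [-0.5, 0.1, 6.5]
opening: 0.0552
grip_force: 55.0
now [429.1627 267.4883   4.2888] phi 162.07526007860622 tilt [-0.0011  0.0013] | shift first [ 0.3 -0.5  0.8] roll -0.002 | shift after roll [ 0.3 -0.5  0.8] q6 -0.8480944383445713
```

```bash
python3 -m handwheel '[{"tx":0,"ty":0,"tz":-10,"roll":0},{"tx":0,"ty":0,"tz":-20,"roll":0},{"tx":0,"ty":0,"tz":-30,"roll":0},{"tx":0,"ty":0,"tz":-35,"roll":0},{"tx":0,"ty":0,"tz":-35,"roll":0},{"tx":0,"ty":0,"tz":-35,"roll":-0.08},{"tx":0,"ty":0,"tz":-30,"roll":-0.11},{"tx":0,"ty":0,"tz":-20,"roll":-0.11},{"tx":0,"ty":0,"tz":-5,"roll":-0.11},{"tx":0,"ty":0,"tz":0,"roll":-0.012},{"tx":0,"ty":0,"tz":0,"roll":0}]'; python3 -m handwheel '[{"tx":-6,"ty":-15,"tz":0,"roll":0},{"tx":-13,"ty":-30,"tz":0,"roll":0},{"tx":-13,"ty":-32,"tz":0,"roll":0},{"tx":-13,"ty":-32,"tz":0,"roll":0},{"tx":-14,"ty":-32,"tz":0,"roll":0},{"tx":-14,"ty":-32,"tz":0,"roll":0},{"tx":-14,"ty":-32,"tz":0,"roll":0},{"tx":-13,"ty":-32,"tz":0,"roll":0},{"tx":-10,"ty":-24,"tz":0,"roll":0},{"tx":-4.2,"ty":-10.4,"tz":0,"roll":0},{"tx":0,"ty":0,"tz":0,"roll":0},{"tx":0,"ty":0,"tz":0,"roll":0}]'
cat > rel2.py <<'E'
from rel import *
zh=float(sys.argv[2])
o,im,d,P,q=rel(sys.argv[1],dict(wall=(106,118,(-30,140),130),tall_sh=(74,92,(-20,60),45),held=(zh+22,zh+36,(5,60),36)))
cv2.imwrite(f'pics/{sys.argv[1]}.png',im[:,:,::-1])
E
python3 go.py 572.3 10.2 140 186.2; python3 rel2.py w9 218
```

```text
t: 14.02
tool_pos: [0.4276, 0.2666, 0.2223]
tool_rot: [0.168, -3.135, 0.001]
contact_force: [0.5, 0.1, -4.3]
opening: 0.055
grip_force: 54.3
t: 15.02
tool_pos: [0.5704, 0.0098, 0.2212]
tool_rot: [0.168, -3.133, -0.002]
contact_force: [-0.1, 0.6, -3.7]
opening: 0.055
grip_force: 54.4
now [570.3571   9.8324 221.2378] phi -173.86445223060485 tilt [0.0038 0.0016] | shift first [-2.3  0.  81.2] roll -0.001 | shift after roll [-2.3  0.  81.2] q6 -1.7915251823647866
wall 14354 X [-28.448  107.7328] Y [-108.4128  108.6204] midY 0.10376821273053594 z 111.3445546104714
   near end at Y0: 107.46925406241935 slope deg 0.32449509412476507
tall_sh 1780 X [ 3.0749 42.6555] Y [-27.445  27.717] midY 0.13602594842522642 z 81.76754447061998
   near end at Y0: 40.74242565657201 slope deg 0.14832759117638658
held 9320 X [ 5.1931 44.3801] Y [-32.8583  32.7139] midY -0.07217450196837305 z 247.3480776596221
   near end at Y0: 42.67168884758794 slope deg -0.3630040161082866
```

```bash
python3 -m handwheel '[{"tx":-2,"ty":0.1,"tz":10,"roll":0},{"tx":0,"ty":0,"tz":25,"roll":0},{"tx":0,"ty":0,"tz":30,"roll":0},{"tx":0,"ty":0,"tz":25,"roll":0},{"tx":0,"ty":0,"tz":15,"roll":0},{"tx":0,"ty":0,"tz":8,"roll":0},{"tx":0,"ty":0,"tz":0,"roll":0},{"tx":0,"ty":0,"tz":0,"roll":0},{"tx":0,"ty":0,"tz":0,"roll":0}]'|head -4;python3 go.py 572.3 10.2 84.3 186.2; python3 rel2.py w10 100
```

```text
t: 15.82
tool_pos: [0.5745, 0.0103, 0.112]
tool_rot: [-0.172, 3.134, -0.001]
contact_force: [0.8, 0.6, -4.2]
now [574.5049  10.3024 111.9893] phi -173.71263728190155 tilt [-0.0028 -0.0006] | shift first [ 2.3  0.2 27.7] roll 0.002 | shift after roll [ 2.3  0.2 27.7] q6 -1.7921310901321361
wall 46023 X [-26.5422 112.1529] Y [-108.0983  108.6382] midY 0.2699804287964369 z 111.32314763491155
   near end at Y0: 112.3381003244832 slope deg 0.0035580832097170736
tall_sh 1428 X [33.4266 47.5912] Y [-26.6583  27.8081] midY 0.5748906726633205 z 79.27740192043122
   near end at Y0: 45.780392420490955 slope deg -0.2837353778415256
held 4298 X [ 5.655  44.9677] Y [-33.4156  33.3449] midY -0.0353274641561363 z 134.61190333518545
   near end at Y0: 42.97992837973238 slope deg 0.7019775371644812
```

```bash
python3 -m handwheel '[{"tx":2.2,"ty":0.3,"tz":5,"roll":0},{"tx":0,"ty":0,"tz":7,"roll":0},{"tx":0,"ty":0,"tz":5,"roll":0},{"tx":0,"ty":0,"tz":0,"roll":0},{"tx":0,"ty":0,"tz":0,"roll":0},{"tx":0,"ty":0,"tz":0,"roll":0}]'|head -4;python3 go.py 572.3 10.2 84.3 186.2; python3 rel2.py w11 90
```

```text
t: 16.37
tool_pos: [0.5712, 0.01, 0.0932]
tool_rot: [0.171, -3.137, -0.0]
contact_force: [0.1, 0.3, -3.4]
now [571.2075  10.0025  93.1823] phi -173.75081069973396 tilt [0.0002 0.    ] | shift first [-1.1  0.1  8.9] roll 0.001 | shift after roll [-1.1  0.1  8.9] q6 -1.7926126278731689
wall 63282 X [-26.6289 108.4334] Y [-108.0721  108.3134] midY 0.12064841708514962 z 111.45675573593226
   near end at Y0: 108.80307960430102 slope deg 0.2409996846135388
tall_sh 552 X [38.398  44.2106] Y [-26.8163  27.4065] midY 0.29511236512135497 z 77.6459866838389
   near end at Y0: 42.74365449770313 slope deg -0.5865611617693276
held 9291 X [ 5.2473 44.2727] Y [-32.7174  32.6152] midY -0.05108996722661274 z 119.19223884438222
   near end at Y0: 42.62389342466745 slope deg -0.47131409524364315
```

```bash
python3 -m handwheel '[{"tx":-0.6,"ty":0.1,"tz":3,"roll":0},{"tx":0,"ty":0,"tz":2,"roll":0},{"tx":0,"ty":0,"tz":1.5,"roll":0},{"tx":0,"ty":0,"tz":1,"roll":0},{"tx":0,"ty":0,"tz":0,"roll":0},{"tx":0,"ty":0,"tz":0,"roll":0},{"tx":0,"ty":0,"tz":0,"roll":0}]'|head -4;python3 -m handwheel '[{"tx":0,"ty":0,"tz":0.7,"roll":0},{"tx":0,"ty":0,"tz":0,"roll":0},{"tx":0,"ty":0,"tz":0,"roll":0}]'|head -4;
```

```text
t: 17.0
tool_pos: [0.5719, 0.0102, 0.0859]
tool_rot: [-0.172, 3.137, -0.0]
contact_force: [0.5, -0.1, -4.4]
t: 17.25
tool_pos: [0.5718, 0.0102, 0.0851]
tool_rot: [-0.171, 3.137, 0.0]
contact_force: [0.2, 0.4, -3.0]
```

```bash
python3 -m handwheel '[{"tx":0,"ty":0,"tz":0.6,"roll":0},{"tx":0,"ty":0,"tz":0,"roll":0},{"tx":0,"ty":0,"tz":0,"roll":0}]'|head -4;python3 -m handwheel '[{"tx":0,"ty":0,"tz":0.5,"roll":0},{"tx":0,"ty":0,"tz":0,"roll":0},{"tx":0,"ty":0,"tz":0,"roll":0}]'|head -4;
```

```text
t: 17.5
tool_pos: [0.5718, 0.0102, 0.0845]
tool_rot: [0.171, -3.137, -0.0]
contact_force: [-0.4, 0.2, -4.0]
t: 17.75
tool_pos: [0.5719, 0.0102, 0.0843]
tool_rot: [-0.172, 3.137, -0.0]
contact_force: [-2.0, 0.6, -0.4]
```

```bash
python3 -m handwheel '[{"tx":0,"ty":0,"tz":0.4,"roll":0},{"tx":0,"ty":0,"tz":0,"roll":0},{"tx":0,"ty":0,"tz":0,"roll":0}]'|head -4;python3 -m handwheel '[{"tx":0,"ty":0,"tz":0,"roll":0},{"tx":0,"ty":0,"tz":0,"roll":0},{"tx":0,"ty":0,"tz":0,"roll":0},{"tx":0,"ty":0,"tz":0,"roll":0},{"tx":0,"ty":0,"tz":0,"roll":0},{"tx":0,"ty":0,"tz":0,"roll":0}]' 85|head -4; python3 -m handwheel '[{"tx":0,"ty":0,"tz":-5,"roll":0},{"tx":0,"ty":0,"tz":-15,"roll":0},{"tx":0,"ty":0,"tz":-30,"roll":0},{"tx":0,"ty":0,"tz":-35,"roll":0},{"tx":0,"ty":0,"tz":-35,"roll":0},{"tx":0,"ty":0,"tz":-30,"roll":0},{"tx":0,"ty":0,"tz":-15,"roll":0},{"tx":0,"ty":0,"tz":-5,"roll":0},{"tx":0,"ty":0,"tz":0,"roll":0},{"tx":0,"ty":0,"tz":0,"roll":0}]'; python3 - <<'E'
from look import *
look('w12',dict(store=((.572,.01),.19,.104,.125),wellcase=((.572,.01),.06,.1,.122),plateau=((.572,.01),.06,.1103,.118)))
E
python3 go.py 487 -310 230 191.5
```

```text
t: 18.0
tool_pos: [0.5719, 0.0102, 0.0843]
tool_rot: [-0.172, 3.137, -0.0]
contact_force: [-3.1, 0.4, 3.3]
t: 18.5
tool_pos: [0.5719, 0.0102, 0.0836]
tool_rot: [-0.171, 3.137, -0.0]
contact_force: [0.1, -0.5, -0.4]
t: 19.33
tool_pos: [0.5713, 0.0103, 0.2524]
tool_rot: [0.171, -3.135, -0.0]
contact_force: [0.4, -0.0, 0.6]
opening: 0.085
grip_force: 0.0
store [570.4755  10.2219] [215.3562 215.0279] -83.86125469207764 20554 [111.1391 112.4571]
wellcase [572.3305  10.3854] [84.5174 54.2668] 5.6574578285217285 3943 [110.5776 112.3833]
plateau [572.542   10.1394] [66.8142 38.9034] 5.13911771774292 2112 [111.5052 112.6228]
now [570.8992  10.3191 251.4847] phi -173.74379252929523 tilt [0.0031 0.0007] | shift first [ 118.2 -309.3   21.6] roll -0.092 | shift after roll [ 146.  -297.2   21.6] q6 -1.7922350927256465
```

View pics/w12.png

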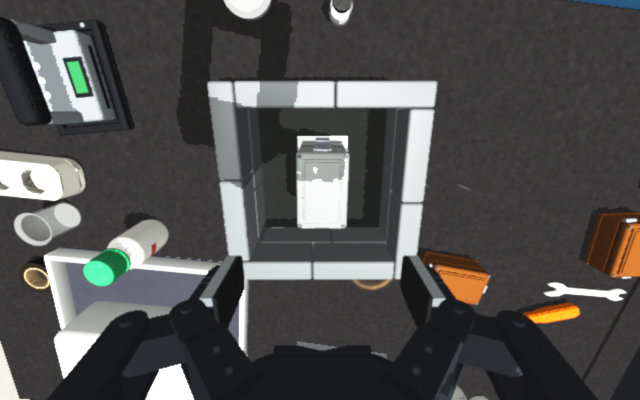

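The column stands nested and square in the well: the lid is at (323,185) in the image, its plateau 112 mm up. Next is the monitor.

```bash
python3 -m handwheel '[{"tx":6,"ty":-15,"tz":0,"roll":0},{"tx":12,"ty":-30,"tz":0,"roll":0},{"tx":12,"ty":-32,"tz":0,"roll":0},{"tx":12,"ty":-32,"tz":0,"roll":0},{"tx":12,"ty":-32,"tz":0,"roll":0},{"tx":12,"ty":-32,"tz":0,"roll":0},{"tx":12,"ty":-32,"tz":0,"roll":0},{"tx":12,"ty":-32,"tz":0,"roll":0},{"tx":12,"ty":-32,"tz":0,"roll":0},{"tx":11,"ty":-25,"tz":0,"roll":0},{"tx":5,"ty":-15,"tz":0,"roll":0}]'|head -2; python3 -m handwheel '[{"tx":0,"ty":0,"tz":10,"roll":-0.092},{"tx":0,"ty":0,"tz":10,"roll":0},{"tx":0,"ty":0,"tz":0,"roll":0},{"tx":0,"ty":0,"tz":0,"roll":0}]'; python3 - <<'E'
from look import *
look('w13',dict(bar=((.487,-.31),.1,.087,.11),head=((.487,-.31),.1,.022,.045),dockrim=((.487,-.31),.1,.01,.02)))
E
python3 go.py 487 -310 230 191.5
```

```text
t: 20.3
tool_pos: [0.4862, -0.3117, 0.2509]
t: 20.63
tool_pos: [0.4877, -0.3084, 0.2314]
tool_rot: [0.314, -3.123, -0.005]
contact_force: [0.1, -0.3, -1.0]
opening: 0.0851
grip_force: 0.0
bar [ 487.1961 -311.7349] [95.6152 23.2095] 10.570051193237305 2012 [96.051  97.5563]
head [ 487.0691 -311.7082] [97.2343 66.8232] 11.595038414001465 2454 [35.6598 37.4111]
dockrim [ 487.952  -311.6384] [126.4277  95.2142] 10.631786346435547 2145 [14.4156 15.9482]
now [ 488.1811 -308.6958  232.5911] phi -168.47877826963483 tilt [0.0011 0.0016] | shift first [ 1.4 -1.   2.6] roll 0.0 | shift after roll [ 1.4 -1.   2.6] q6 -2.4646525781381734
```

View pics/w13.png

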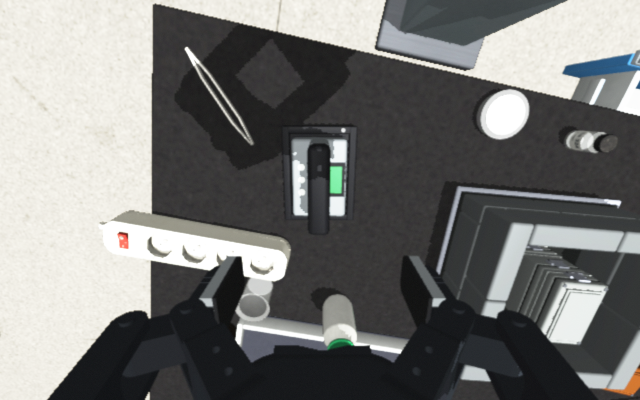

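```bash
python3 -m handwheel '[{"tx":1.5,"ty":-2.7,"tz":10,"roll":0.012},{"tx":0,"ty":0,"tz":25,"roll":0},{"tx":0,"ty":0,"tz":30,"roll":0},{"tx":0,"ty":0,"tz":30,"roll":0},{"tx":0,"ty":0,"tz":25,"roll":0},{"tx":0,"ty":0,"tz":20,"roll":0},{"tx":0,"ty":0,"tz":10,"roll":0},{"tx":0,"ty":0,"tz":0,"roll":0},{"tx":0,"ty":0,"tz":0,"roll":0},{"tx":0,"ty":0,"tz":0,"roll":0}]'|head -4;  python3 - <<'E'
from look import *
look('w14',dict(bar=((.487,-.31),.1,.087,.11),dockrim=((.487,-.31),.1,.01,.02)))
E
python3 go.py 487.2 -311.7 67 190.8
```

```text
t: 21.52
tool_pos: [0.4884, -0.3135, 0.0855]
tool_rot: [-0.297, 3.125, -0.004]
contact_force: [-0.2, -0.3, 0.2]
bar [ 484.3293 -313.8218] [78.653  77.0487] 56.35348892211914 7532 [ 96.3091 105.9837]
dockrim [ 487.2179 -311.9221] [124.6707  94.9264] 11.271695137023926 5183 [14.4568 15.7347]
now [ 488.5189 -313.6895   85.8539] phi -169.15920499444806 tilt [-0.0024 -0.003 ] | shift first [ 1.   2.3 18.8] roll 0.001 | shift after roll [ 1.   2.3 18.8] q6 -2.458976276363404
```

```bash
python3 -m handwheel '[{"tx":1.0,"ty":1.8,"tz":10,"roll":0},{"tx":0,"ty":0,"tz":7,"roll":0},{"tx":0,"ty":0,"tz":1.5,"roll":0},{"tx":0,"ty":0,"tz":0,"roll":0},{"tx":0,"ty":0,"tz":0,"roll":0},{"tx":0,"ty":0,"tz":0,"roll":0}]'|head -4; python3 go.py 487.2 -311.7 67 190.8
```

```text
t: 22.07
tool_pos: [0.486, -0.3113, 0.0652]
tool_rot: [-0.297, 3.127, -0.0]
contact_force: [0.3, 0.5, -0.1]
now [ 486.0236 -311.2751   65.2259] phi -169.16135131188992 tilt [-0.0001 -0.0002] | shift first [-1.1 -0.6 -1.8] roll 0.001 | shift after roll [-1.1 -0.6 -1.8] q6 -2.4584925428229356
```

```bash
python3 -m handwheel '[{"tx":-0.7,"ty":-0.4,"tz":-1.5,"roll":0},{"tx":0,"ty":0,"tz":0,"roll":0},{"tx":0,"ty":0,"tz":0,"roll":0}]'|head -2; python3 -m handwheel '[{"tx":0,"ty":0,"tz":0,"roll":0},{"tx":0,"ty":0,"tz":0,"roll":0},{"tx":0,"ty":0,"tz":0,"roll":0},{"tx":0,"ty":0,"tz":0,"roll":0},{"tx":0,"ty":0,"tz":0,"roll":0},{"tx":0,"ty":0,"tz":0,"roll":0},{"tx":0,"ty":0,"tz":0,"roll":0},{"tx":0,"ty":0,"tz":0,"roll":0},{"tx":0,"ty":0,"tz":0,"roll":0},{"tx":0,"ty":0,"tz":0,"roll":0},{"tx":0,"ty":0,"tz":0,"roll":0},{"tx":0,"ty":0,"tz":0,"roll":0}]' 10 80; python3 go.py 487.2 -311.7 67 190.8
```

```text
t: 22.32
tool_pos: [0.487, -0.3117, 0.0671]
t: 23.32
tool_pos: [0.4868, -0.3117, 0.0668]
tool_rot: [-0.297, 3.127, -0.001]
contact_force: [-0.8, -1.6, 0.4]
opening: 0.0229
grip_force: 78.7
now [ 486.7896 -311.6771   66.7696] phi -169.15967508610987 tilt [-0.0002 -0.0006] | shift first [-0.4 -0.1 -0.2] roll 0.001 | shift after roll [-0.4 -0.1 -0.2] q6 -2.4579832953537735
```

```bash
python3 -m handwheel '[{"tx":0,"ty":0,"tz":-5,"roll":0},{"tx":0,"ty":0,"tz":-12,"roll":0},{"tx":0,"ty":0,"tz":-20,"roll":0},{"tx":0,"ty":0,"tz":-25,"roll":0},{"tx":0,"ty":0,"tz":-30,"roll":0},{"tx":0,"ty":0,"tz":-30,"roll":0},{"tx":0,"ty":0,"tz":-25,"roll":0},{"tx":0,"ty":0,"tz":-18,"roll":0.04},{"tx":0,"ty":0,"tz":-10,"roll":0.046},{"tx":0,"ty":0,"tz":0,"roll":0},{"tx":0,"ty":0,"tz":0,"roll":0},{"tx":0,"ty":0,"tz":0,"roll":0}]'; python3 go.py 572.4 10.3 240 185.9
```

```text
t: 24.32
tool_pos: [0.486, -0.3107, 0.2401]
tool_rot: [0.164, -3.135, -0.003]
contact_force: [0.5, -0.4, -4.1]
opening: 0.023
grip_force: 78.8
now [ 486.0386 -310.7328  240.1476] phi -174.0277084574055 tilt [0.0017 0.0021] | shift first [-119.3  310.3    0.6] roll 0.001 | shift after roll [-118.9  310.5    0.6] q6 -2.3729447845256595
```

```bash
python3 -m handwheel '[{"tx":-4,"ty":10,"tz":0,"roll":0},{"tx":-9,"ty":24,"tz":0,"roll":0},{"tx":-13,"ty":33,"tz":0,"roll":0},{"tx":-14,"ty":37,"tz":0,"roll":0},{"tx":-15,"ty":38,"tz":0,"roll":0},{"tx":-15,"ty":38,"tz":0,"roll":0},{"tx":-15,"ty":38,"tz":0,"roll":0},{"tx":-13,"ty":35,"tz":0,"roll":0},{"tx":-10,"ty":28,"tz":0,"roll":0},{"tx":-7,"ty":18,"tz":0,"roll":0},{"tx":-4,"ty":10,"tz":0,"roll":0}]'|head -2;python3 -m handwheel '[{"tx":0,"ty":0,"tz":0,"roll":0},{"tx":0,"ty":0,"tz":0,"roll":0},{"tx":0,"ty":0,"tz":0,"roll":0},{"tx":0,"ty":0,"tz":0,"roll":0}]';  python3 go.py 572.4 10.3 180.8 185.9; python3 - <<'E'
from rel import *
o,im,d,P,q=rel('w15',dict(wall=(106,116,(-100,140),130),lid=(100,120,(-60,75),45),headtop=(204,216,(-70,80),45)))
cv2.imwrite('pics/w15.png',im[:,:,::-1])
E
```

```text
t: 25.23
tool_pos: [0.5726, 0.0116, 0.24]
t: 25.57
tool_pos: [0.5729, 0.007, 0.2413]
tool_rot: [0.159, -3.137, 0.001]
contact_force: [-0.2, -0.0, -2.7]
opening: 0.023
grip_force: 79.1
now [572.9499   6.9984 241.3499] phi -174.17881345831952 tilt [ 0.0006 -0.0003] | shift first [ 0.2  3.4 60.5] roll -0.001 | shift after roll [ 0.2  3.4 60.5] q6 -1.7898046996123473
wall 16250 X [-98.8243 110.3397] Y [-105.3558  112.1662] midY 3.405186145517739 z 111.25200072810435
   near end at Y0: 110.04472996813092 slope deg 0.5748947772241109
lid 478 X [35.2277 45.7429] Y [-23.5109  30.6233] midY 3.556219924613993 z 107.13904685836903
   near end at Y0: 43.503439710126294 slope deg -0.9102165560908729
headtop 4543 X [-13.295   48.0371] Y [-34.0008  33.2881] midY -0.356339636077287 z 210.42769393230046
   near end at Y0: 48.07797005706041 slope deg 0.2882729315952739
```

View pics/w15.png

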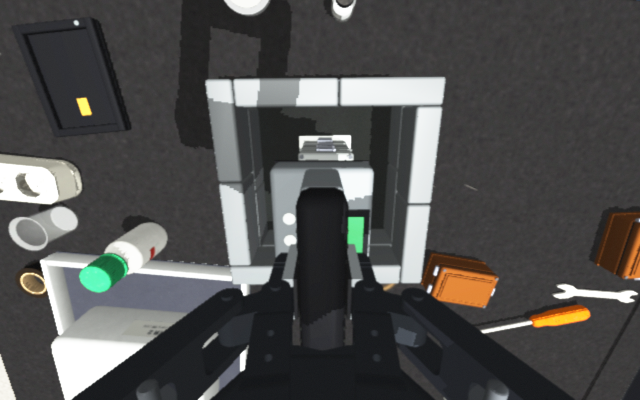

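```bash
python3 -m handwheel '[{"tx":0.6,"ty":3.7,"tz":5,"roll":0},{"tx":0,"ty":0,"tz":10,"roll":0},{"tx":0,"ty":0,"tz":12,"roll":0},{"tx":0,"ty":0,"tz":10,"roll":0},{"tx":0,"ty":0,"tz":5,"roll":0},{"tx":0,"ty":0,"tz":0,"roll":0},{"tx":0,"ty":0,"tz":0,"roll":0},{"tx":0,"ty":0,"tz":0,"roll":0}]'; cat > fin.py <<'E'
from rel import *
go=__import__('go').go; go(572.4,10.3,181,185.9)
o=ctrl.get_obs(); h=o['tool_pos'][2]*1000-58.8+28
o,im,d,P,q=rel(sys.argv[1],dict(wall=(106,116,(-100,140),130),headtop=(h-6,h+6,(-70,80),45)))
z=P[...,2]*1000
m=(d>0)&(abs(z-h)<4)&(q[...,0]>-10)&(q[...,0]<46)&(abs(q[...,1])<32)&(abs(q[...,1])>16); p=P[m]*1000
A=np.c_[q[m][:,:2],np.ones(m.sum())]; c=np.linalg.lstsq(A,p[:,2],rcond=None)[0]; print('head plane slope along tool X,Y (deg)',np.degrees(c[:2]),'z at TCP',c[2],'underside',c[2]-28,len(p))
E
python3 fin.py w16
```

```text
t: 26.28
tool_pos: [0.5726, 0.0118, 0.2]
tool_rot: [-0.162, 3.137, -0.0]
contact_force: [-0.2, -0.6, -2.2]
opening: 0.0227
grip_force: 79.1
now [572.5672  11.7689 200.0238] phi -174.0829626323633 tilt [-0.0007 -0.0002] | shift first [ 0.3 -1.4 19. ] roll 0.0 | shift after roll [ 0.3 -1.4 19. ] q6 -1.7834216686216666
wall 20534 X [-87.3534 110.4951] Y [-109.9697  107.3117] midY -1.3290021294294405 z 111.30900470822019
   near end at Y0: 110.33298731730692 slope deg 0.4784057876255304
headtop 4531 X [-12.9876  48.003 ] Y [-33.9965  33.3005] midY -0.3480149794513352 z 169.08444877995836
   near end at Y0: 48.06941981295668 slope deg 0.1864591061708191
head plane slope along tool X,Y (deg) [-1.1914 -0.012 ] z at TCP 169.74728311176332 underside 141.74728311176332 3424
```

```bash
python3 -m handwheel '[{"tx":0.4,"ty":-1.1,"tz":5,"roll":0},{"tx":0,"ty":0,"tz":4,"roll":0},{"tx":0,"ty":0,"tz":3,"roll":0},{"tx":0,"ty":0,"tz":0,"roll":0},{"tx":0,"ty":0,"tz":0,"roll":0},{"tx":0,"ty":0,"tz":0,"roll":0}]'|head -4; cat >> fin.py <<'E'
m=(d>0)&(abs(z-111.5)<4)&(q[...,0]>-80)&(q[...,0]<105)&(np.maximum(abs(q[...,1]),abs(q[...,0]))>88)&(abs(q[...,1])<106)
c=np.linalg.lstsq(np.c_[q[m][:,:2],np.ones(m.sum())],z[m],rcond=None)[0]; print('wall plane slope',np.degrees(c[:2]),c[2])
E
python3 fin.py w17
```

```text
t: 26.83
tool_pos: [0.572, 0.0106, 0.1876]
tool_rot: [-0.162, 3.137, -0.0]
contact_force: [-0.7, -0.6, -3.7]
now [572.0036  10.648  187.6194] phi -174.08922572194152 tilt [-0. -0.] | shift first [-0.4 -0.4  6.6] roll 0.0 | shift after roll [-0.4 -0.4  6.6] q6 -1.7853981621898247
wall 21991 X [-78.0647 109.7383] Y [-108.9347  108.2711] midY -0.3318185722346385 z 111.33353343485649
   near end at Y0: 109.60207662466901 slope deg 0.46483514347021365
headtop 4530 X [-13.237   48.0364] Y [-34.0142  33.3269] midY -0.34362909110290474 z 156.66872753209694
   near end at Y0: 48.102999482145236 slope deg -0.05145643336860643
head plane slope along tool X,Y (deg) [-1.1673 -0.0435] z at TCP 157.32846682398593 underside 129.32846682398593 3412
wall plane slope [ 0.0567 -0.0485] 111.39989095832662
```

```bash
python3 - <<'E'
from h import *
for f,pos,rv in (('w13',[.48818,-.30870,.23259],[.314,-3.123,-.005]),('w14',[.48852,-.31369,.08585],[-.297,3.125,-.004])):
    z0=np.load(f'pics/{f}.npz'); d=z0['d']; P=cloud('wrist',z0['im'],d,dict(tool_pos=np.array(pos),tool_rot=np.array(rv)))
    t=np.radians(190.8); ax=np.array([[np.cos(t),np.sin(t)],[np.sin(t),-np.cos(t)]])
    q=(P[...,:2]-[.4872,-.3117])@ax.T*1000; z=P[...,2]*1000
    for nm,h,lim in(('head',36,(-46,46,16,32)),('headnear',36,(-10,46,16,32)),('rim',15,(-62,62,40,46))):
        m=(d>0)&(abs(z-h)<4)&(q[...,0]>lim[0])&(q[...,0]<lim[1])&(abs(q[...,1])>lim[2])&(abs(q[...,1])<lim[3])
        if m.sum()<50: continue
        c=np.linalg.lstsq(np.c_[q[m],np.ones(m.sum())],z[m],rcond=None)[0];print(f,nm,m.sum(),np.degrees(c[:2]),c[2])
E
```

```text
w13 head 1812 [0.0087 0.2779] 37.05556797844629
w13 headnear 1152 [-1.0089  0.3065] 37.447848483481124
w13 rim 835 [ 0.1123 -0.0492] 15.802281194055942
w14 head 4574 [-0.1105  0.1869] 36.21818109014164
w14 headnear 3047 [-1.1336  0.2012] 36.63843506886858
w14 rim 2074 [ 0.0359 -0.0833] 14.925757538852313
```

The same slope shows up in the docked pictures, so it comes from relief on the head and the monitor is level. It's centred, so I'll make the last descent.

```bash
python3 -m handwheel '[{"tx":0,"ty":0,"tz":2.5,"roll":0},{"tx":0,"ty":0,"tz":2.5,"roll":0},{"tx":0,"ty":0,"tz":1.7,"roll":0},{"tx":0,"ty":0,"tz":0,"roll":0},{"tx":0,"ty":0,"tz":0,"roll":0},{"tx":0,"ty":0,"tz":0,"roll":0},{"tx":0,"ty":0,"tz":0,"roll":0},{"tx":0,"ty":0,"tz":0,"roll":0}]'|head -4; python3 fin.py w18; python3 - <<'E'
from h import *
for n in ('side','scene'):
    o,im,d,P=snap(n,n+'F')
    if n=='side': cv2.imwrite('pics/sideF.png',cv2.resize(im[150:350,230:430,::-1],(600,600)))
E
```

```text
t: 27.55
tool_pos: [0.5721, 0.0106, 0.181]
tool_rot: [-0.162, 3.137, -0.0]
contact_force: [1.0, 0.4, -4.3]
now [572.0571  10.6391 181.0414] phi -174.08946470231405 tilt [-0.0003 -0.    ] | shift first [-0.3 -0.4  0. ] roll 0.0 | shift after roll [-0.3 -0.4  0. ] q6 -1.7854158111252547
wall 23189 X [-75.3675 109.6972] Y [-109.03    108.2622] midY -0.3839355743010415 z 111.30540862333399
   near end at Y0: 109.6420627749959 slope deg 0.5410720079490485
headtop 4532 X [-13.0626  48.0172] Y [-34.05    33.3083] midY -0.3708119974495574 z 150.07937497215835
   near end at Y0: 48.06920296855805 slope deg -0.139491796748435
head plane slope along tool X,Y (deg) [-1.1152  0.0088] z at TCP 150.72230547460208 underside 122.72230547460208 3405
wall plane slope [ 0.0698 -0.0343] 111.3590667456667
```

View pics/sideF.png

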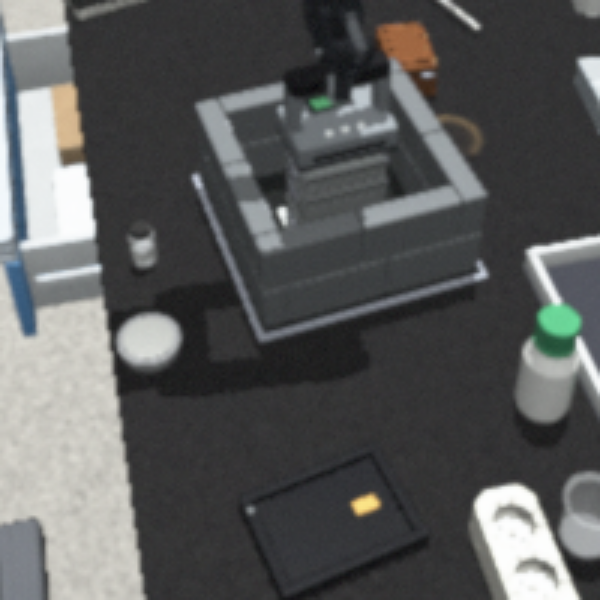

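The monitor hovers centred over the nested column at (340,130), and the bystanders are where they were. I'll hold it for the count, then hand in.

```bash
for i in 1 2 3; do python3 -m handwheel '[{"tx":0,"ty":0,"tz":0,"roll":0},{"tx":0,"ty":0,"tz":0,"roll":0},{"tx":0,"ty":0,"tz":0,"roll":0},{"tx":0,"ty":0,"tz":0,"roll":0},{"tx":0,"ty":0,"tz":0,"roll":0},{"tx":0,"ty":0,"tz":0,"roll":0},{"tx":0,"ty":0,"tz":0,"roll":0},{"tx":0,"ty":0,"tz":0,"roll":0},{"tx":0,"ty":0,"tz":0,"roll":0},{"tx":0,"ty":0,"tz":0,"roll":0},{"tx":0,"ty":0,"tz":0,"roll":0},{"tx":0,"ty":0,"tz":0,"roll":0}]'|head -4; done; python3 -c "
from station import ctrl; print(ctrl.finish_job())"
```

```text
t: 28.7
tool_pos: [0.572, 0.0107, 0.1809]
tool_rot: [-0.162, 3.137, -0.0]
contact_force: [-0.1, -0.3, -3.8]
t: 29.7
tool_pos: [0.572, 0.0106, 0.1809]
tool_rot: [0.162, -3.137, 0.0]
contact_force: [0.1, 0.5, -3.5]
t: 30.7
tool_pos: [0.572, 0.0107, 0.1809]
tool_rot: [0.162, -3.137, 0.0]
contact_force: [0.5, 0.1, -3.3]
the job is handed in; nothing more can be done
None
```

I handed the job in at 30.7 s: both cases are nested in the store, and the arm is holding the monitor level and centred about 1 cm above the top lid; no verdict came back.

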